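Draw the pivot pin out of the stock bin and thread it through the stand

TASK

Take the longer of the two square-headed pins out of the grey stock bin, through the slot in the bin's front wall: its outer end has to be tipped up over the retaining tab before it can be drawn out. Then thread it nose first through both lugs of the aluminium stand, from whichever end has room, until its head is right up against the lug, and let go. Leave the shorter pin in the bin, and do not push the mug, the knurled disc or the black box about.

Things in the scene. Friction and masses are not known exactly. Their poses are not given: they have to be found in the camera images.
- bin: Grey stock bin with two bays side by side, fixed to the bench: 149 mm deep (x), 120 wide (y), 69 high. Origin at bench level, under the open space before the slots; -x is its front, z up. Front wall: outer face at x = +37 mm, 4 thick. Bays behind it: 24 wide, floor at z = 27, rear wall at x = 101, fixed clear roof at z = 66 to 69, so a pin can leave only through its slot.
- bin_slot_left (a point): Point on the front wall's outer face at the bin's y = +35 mm, 35 mm over the bench, on the centre line of that bay's upright slot: 22 mm wide, from z = 29 to 66 mm. Axes as the bin's. A resting pin lies level along the bin's x, nose to -x, axis at this height, its head in the bay close to the rear wall.
- bin_slot_right (a point): The same point of the slot at the bin's y = -35 mm; that slot and bay are alike. Either pin may lie in either bay.
- bin_tab_left (a point): Middle of the top edge of the retaining tab before the slot at y = +35 mm: an upright plate 34 mm wide, from x = -44 to -40 mm, top at z = 62, joined to the wall by a 4 mm apron. It stops a level pin, and a pin lifted level meets the slot's top first. With the head kept down at the back and the nose end tipped up 14 to 20 degrees a pin clears the tab and draws out along its own axis.
- bin_tab_right (a point): The same point of the tab before the slot at y = -35 mm; it is alike.
- long_pin: The longer steel pin, 140 g: square head 16 x 16 mm, 22 mm long; round shank 12 mm in diameter, 100 mm long, its last 8 mm tapering to a nose 7 mm in diameter. 122 mm overall. The origin is on the axis where the shank meets the head; +x runs along the shank to the nose. It sticks out about 60 mm from the front wall; only a grip at the head leaves enough shank free to thread it.
- long_pin_tip (a point): Nose end of the longer pin, 100 mm from its origin along its +x.
- long_pin_head (a point): Centre of the longer pin's head, 11 mm behind its origin. The head extends from x = -22 to 0 mm in the pin's frame.
- short_pin: The shorter pin, in the other bay: same head and diameter, shank 72 mm, sticks out about 32 mm from the front wall. Same axes. To be left there.
- stand: Aluminium pivot stand, fixed to the bench. Base plate 64 x 112 x 8 mm, the origin under its centre. Two upright lugs, each 12 mm thick, 44 mm wide (x), top at z = 64 mm, with a 50 mm gap between them: they fill y = -37 to -25 and y = +25 to +37 mm. Through both runs one bore line along the stand's y, 45 mm over the bench, bores 15 mm in diameter.
- bore_centre (a point): Middle of the bore line, half way between the lugs, 45 mm over the bench; the bores run along its y.
- lug_face_left (a point): Mouth of the bore on the outer face of the lug at the stand's +y, 37 mm from bore_centre, on the bore line.
- lug_face_right (a point): Mouth of the bore on the outer face of the lug at the stand's -y, 37 mm from bore_centre, on the bore line.
- mug: White beaker, 77 mm in diameter, 106 mm high, no handle; origin under its centre. Stands on the bore line about 145 mm from bore_centre at one end of the stand, too near to bring a pin in from that end.
- disc: Knurled steel disc lying flat, 34 mm in diameter, 8 mm high; origin under its centre. Lies about 140 mm from bore_centre at the other end of the stand; a pin at bore height passes over it.
- black_box: Slim black box stood on end, 45 x 31 mm, 76 mm high; origin under its centre.
There are look-alikes about, which are no part of the job. Leave any pink look-alike of the long_pin alone.

How it is judged:
By the outcome, as a careful person would: the job done as asked, in the order asked, and still so for the second after the job is handed in, with the robot touching nothing.
It also fails if it takes over 69 s, if anything falls off the work surface, if the arm or the gripper's body presses on something with over 40 N, if the wrist force passes 120 N, or if a joint passes its speed limit or range.

ROBOT

A 6-joint arm with a two-finger parallel gripper is mounted at the origin on a cart in front of the work surface, level with it; the furniture and walls round the work are solid. World frame = base frame: x ahead of the robot, y to its left, z up, the work surface at z = 0. Lengths are in m, angles in rad, forces in N, time in s.
With the tool pointing down it reaches from about 0.35 to 0.775 m from the base axis. Payload 5.5 kg.
Tool frame: the origin (TCP) lies between the finger pads; the fingertips stand 11 mm ahead of it and the grasp point (between the pads) lies 8 mm behind it (tips_ahead is the distance from the TCP to the fingertips, in m); z points along the fingers, y is the line along which they close (so a half turn about z gives the same grasp; the last joint's range is limited). The gripper opens to 85 mm and grips with 20 to 120 N. Pads are 22 mm wide; open, the fingers measure 114 mm over their backs; the gripper's body (76 mm by 85 mm) begins 54 mm behind the grasp point. The pads swing forward as they close: fully open they stand 13 mm farther back than shut.
Start: joints at [0.995, 0.313, 0.046, 1.304, 0, 1.431], TCP at [0.243, 0.521, 0.242] pointing down, gripper open.
Joint ranges: [-2.76, 2.76], [-0.86, 1.69], [-1.03, 1.26], [-2.2, 2.34], [-1.47, 1.5], [-3.14, 3.14]. Speed limits (rad/s): [2.57, 2.57, 3.14, 3.14, 3.14, 3.14].

INTERFACE

Orientations are given as a unit quaternion [w, x, y, z].
In Python, from workcell import * gives the robot as it stands. The module is installed in compiled form; this text tells all that it offers.
- The arm moves only by the tool jog_arm, never from a script. Its argument "moves" is a list of rows, each an object with "fingers": the closure, from 0 (fully open) to 1 (shut); "slide": the shift along the tool's x, y, z in mm, a list of three; "angular": the turn, a rotation vector about the tool's x, y, z in degrees, a list of three. A call has 1 to 10 rows; each row is the pose to reach, as a shift and turn from the pose commanded when the call began, along the tool's axes at that moment; what a row does not reach only later rows make up. A row lasts 1/12 s, in which the tool goes at most 41.7 mm and 7.16 degrees, less where a joint would pass 70% of its speed; a pose out of reach is approached as far as the arm can. A call with a gripper value outside its range is refused whole. The fingers move at their own pace and stop on an object; "squeeze" is the grip in N (left out, the last holds). Time passes only in rows, so rows that repeat a pose let the fingers close. It gives the time, the measured TCP pose, the force, the opening and the grip force at its end, in the units of the state.
- get_state(): the state, without advancing time (a new reading comes with each control period).
- read_camera(name): name is "scene" or "top"; returns a dict with "color" (400x640x3 uint8, red, green, blue), "fovy" (degrees; the focal length in pixels is half the picture's height over the tangent of half this angle, whatever the lens; pixels are square), "cx", "cy" (the principal point, pixels), "world_from_camera" (4x4, takes a point from camera to world coordinates). Camera axes: x right, y down, z forward; pixel columns grow to the right and rows downward; lengths in m; the calibration is good to about 2 mm. A picture is of the moment at which its call begins. There is no depth.
- hand_in(): hands the job in; it is judged then, once.
Trained networks look in a picture, given as the dict that the camera call returned (one of the last four; its "shot" number tells which), for a name from the list of things; names that differ only in an ending like _2 or _b are one class to them, and where a whole thing is asked for, a point or a joint stands for the part that bears it (a point fixed in the world has none). Each returns a list of dicts, best first, with "p" (0 to 1); they miss things now and then, are a little off and sometimes report something else, mostly with a low value. They report only what shows in the picture. A call takes as long as a camera call. They do not tell look-alikes from the thing itself.
- look_for(target, picture): "point" ([column, row] in pixels, amid what is visible of it).
- tip_of(target, picture): "point" ([column, row] in pixels: a listed point, or the origin of a listed thing).
The state is a dict: "clock": time; "joint_pos": joint angles; "qvel": joint speeds; "tau": joint torques, N m; "tcp_pos": TCP position; "orientation": TCP orientation; "wrist_force": force on the tool from outside, world axes, zero at the start; "ft_torque": the same for the moment, N m; "finger_gap": finger opening in m; "grip_force": force on a finger pad.
Only numpy, scipy, OpenCV 4.12 (cv2) and the standard library are available. Lean on these libraries where they do the work, as an engineer would, in place of code of your own. Each camera call takes 0.05 s, during which the arm holds its last target. There are 200 camera calls.

## Working session

There is one attempt and no reset: what is moved stays moved. The work goes in short steps, Python scripts to look and compute and a tool call to move; the robot and the scene stay as the last step left them, time stands still between calls to the robot, and variables do not carry over. Pictures are saved under pics/ and viewed, at most 14 in all, crops included, and the job is handed in when it is done.

Besides the shell and the picture viewer there is one more tool, called by a JSON object that holds its "op" and its "data". jog_arm: Moves the arm, as the interface text tells. Its arguments: {"type":"object","properties":{"moves":{"type":"array","items":{"type":"object","properties":{"fingers":{"type":"number"},"slide":{"type":"array","items":{"type":"number"}},"angular":{"type":"array","items":{"type":"number"}}}}},"squeeze":{"type":"number"}},"required":["moves"]}

```bash
mkdir -p pics; ls; python3 - <<'E'
from workcell import *
import cv2,json
s=get_state();print({k:(v if not hasattr(v,'tolist') else v.tolist()) for k,v in s.items()})
for c in ["scene","top"]:
    p=read_camera(c);cv2.imwrite(f"pics/{c}0.png",p["color"][:,:,::-1])
    print(c,p["fovy"],p["cx"],p["cy"],p["world_from_camera"])
    for n in ["bin_slot_left","bin_slot_right","bin_tab_left","bin_tab_right","long_pin_tip","short_pin","bore_centre","lug_face_left","lug_face_right","stand","bin","mug","disc","black_box"]:
        print(n,[(([round(x) for x in d["point"]]),round(d["p"],2)) for d in tip_of(n,p)[:3]])
E
```

```text
pics
{'clock': 0.0, 'joint_pos': [0.9954128835175405, 0.3140400711403571, 0.04496751811575646, 1.303602376098368, 3.2785548562591814e-05, 1.4311665791111148], 'qvel': [-7.468070888685392e-05, 0.002394203189329477, -0.0015204804172747046, -2.138423809334533e-05, 4.735354429903856e-05, -0.0008447514170365877], 'tau': [0.0009505232083029114, -48.06206703186035, 29.853442311286926, 0.01927718985825777, -8.59030956235074e-05, 2.1222098212092533e-05], 'tcp_pos': [0.24244691876668345, 0.520840015375811, 0.2413816031211901], 'orientation': [-0.000344054887948341, 0.21615707360141723, 0.9763581499516105, -0.0008741746815917508], 'wrist_force': [-0.4054742687181294, 0.25201653762095305, 0.07107366845498458], 'ft_torque': [0.014109124221210377, -0.06428356378385779, -0.07439662736137896], 'grip_force': 0.0, 'finger_gap': 0.08562747459052382}
scene 44.03029834165667 313.71807935592415 202.42049732661206 [[-0.8256685  -0.28116127  0.48910108 -0.1308665 ]
 [-0.56366269  0.44736589 -0.69436887  0.9300832 ]
 [-0.02357751 -0.84900654 -0.52785604  0.74219239]
 [ 0.          0.          0.          1. 
[... 550 characters left out ...]
2 -0.9966032   1.14030218]
 [ 0.          0.          0.          1.        ]]
bin_slot_left [([242, 185], 0.64)]
bin_slot_right [([265, 188], 0.6), ([254, 202], 0.55)]
bin_tab_left [([235, 213], 0.96)]
bin_tab_right [([264, 222], 0.81)]
long_pin_tip [([224, 251], 0.65), ([351, 293], 0.49), ([238, 210], 0.42)]
short_pin [([361, 206], 0.54)]
bore_centre [([428, 200], 0.87), ([350, 135], 0.46), ([253, 202], 0.36)]
lug_face_left [([410, 202], 0.61), ([477, 205], 0.57)]
lug_face_right [([444, 200], 0.79)]
stand [([423, 200], 0.84)]
bin [([257, 200], 0.85), ([443, 201], 0.48)]
mug [([360, 205], 0.61), ([240, 207], 0.41)]
disc [([427, 197], 0.49), ([478, 206], 0.45)]
black_box [([349, 133], 0.59)]
```

```bash
cd pics; python3 - <<'E'
import cv2
t=cv2.imread("top0.png");cv2.imwrite("t1.png",cv2.resize(t[100:310,190:500],None,fx=2.55,fy=2.55,interpolation=cv2.INTER_CUBIC))
E
```

```text
(no output)
```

View pics/t1.png

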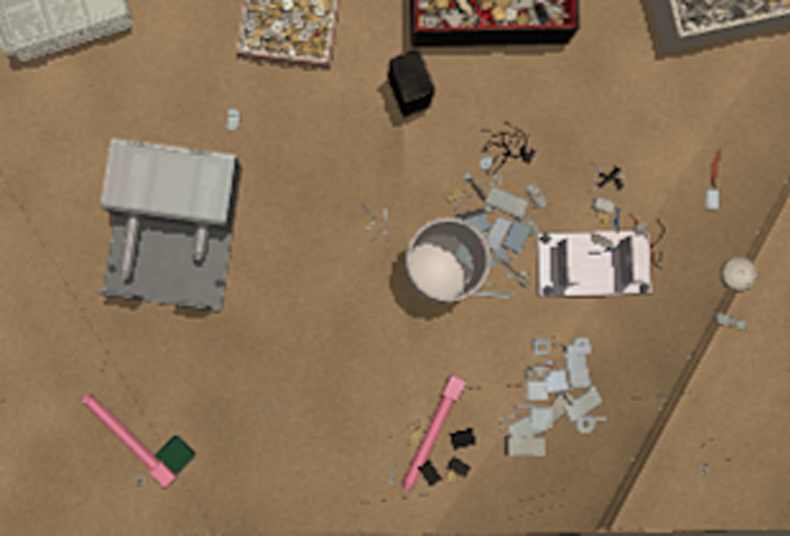

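View pics/scene0.png

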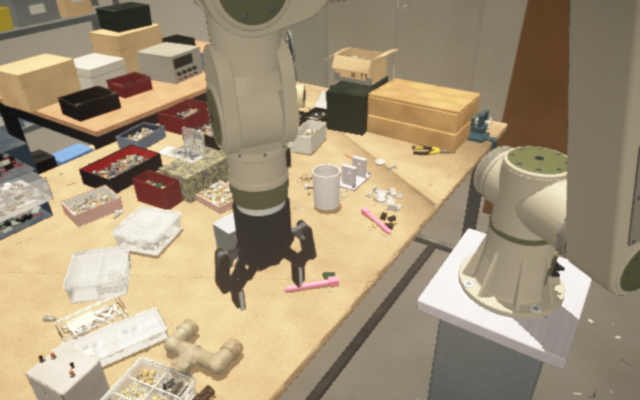

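The top view shows the bin at crop (170,220) with the longer pin on the left, nose at (128,280). The stand is at (595,263), the mug on its left at (447,260) and the disc on its right at (738,272), so the pin has to go in from the right (-y). I'll enlarge the bin and stand to measure their edges.

```bash
cat > h.py <<'E'
import numpy as np,cv2
from workcell import *
def cam(p):
    f=200/np.tan(np.radians(p["fovy"])/2);return f,p["cx"],p["cy"],np.array(p["world_from_camera"])
def proj(p,X):
    f,cx,cy,T=cam(p);X=np.atleast_2d(X);c=(X-T[:3,3])@T[:3,:3]
    return np.c_[f*c[:,0]/c[:,2]+cx,f*c[:,1]/c[:,2]+cy]
def back(p,uv,z):
    f,cx,cy,T=cam(p);d=T[:3,:3]@np.array([(uv[0]-cx)/f,(uv[1]-cy)/f,1]);return T[:3,3]+d*(z-T[2,3])/d[2]
def tf(pose,X):
    x,y,a=pose;X=np.atleast_2d(np.array(X,float));c,s=np.cos(a),np.sin(a)
    return np.c_[x+c*X[:,0]-s*X[:,1],y+s*X[:,0]+c*X[:,1],X[:,2]]
def crop(img,x0,y0,w,h,k):
    return cv2.resize(np.ascontiguousarray(img[y0:y0+h,x0:x0+w,::-1]),None,fx=k,fy=k,interpolation=cv2.INTER_CUBIC)
E
python3 - <<'E'
from h import *
t=read_camera("top");s=read_camera("scene")
a=crop(t["color"],226,150,66,76,6);b=crop(t["color"],396,186,54,38,7)
c=crop(s["color"],330,145,54,50,7)
im=np.zeros((600,800,3),np.uint8)
im[:a.shape[0],:a.shape[1]]=a;im[:b.shape[0],400:400+b.shape[1]]=b;im[270:270+330,400:778]=c[:330]
cv2.imwrite("pics/c1.png",im)
for uv,z,n in [((242,185),.035,'slL'),((235,213),.062,'tabL'),((264,222),.062,'tabR'),((428,200),.045,'bore'),((410,202),.045,'lugL'),((444,200),.045,'lugR'),((423,200),0,'stand'),((257,200),0,'bin')]: print(n,back(t,uv,z).round(3))
for uv,z,n in [((355,167),.045,'bore'),((346,173),.045,'lugL'),((361,163),.045,'lugR')]: print(n,back(s,uv,z).round(3))
E
```

```text
slL [0.58  0.239 0.035]
tabL [0.508 0.251 0.062]
tabR [0.485 0.18  0.062]
bore [ 0.532 -0.223  0.045]
lugL [ 0.528 -0.178  0.045]
lugR [ 0.531 -0.262  0.045]
stand [ 0.536 -0.22   0.   ]
bin [0.545 0.207 0.   ]
bore [ 0.524 -0.22   0.045]
lugL [ 0.527 -0.173  0.045]
lugR [ 0.521 -0.252  0.045]
```

View pics/c1.png

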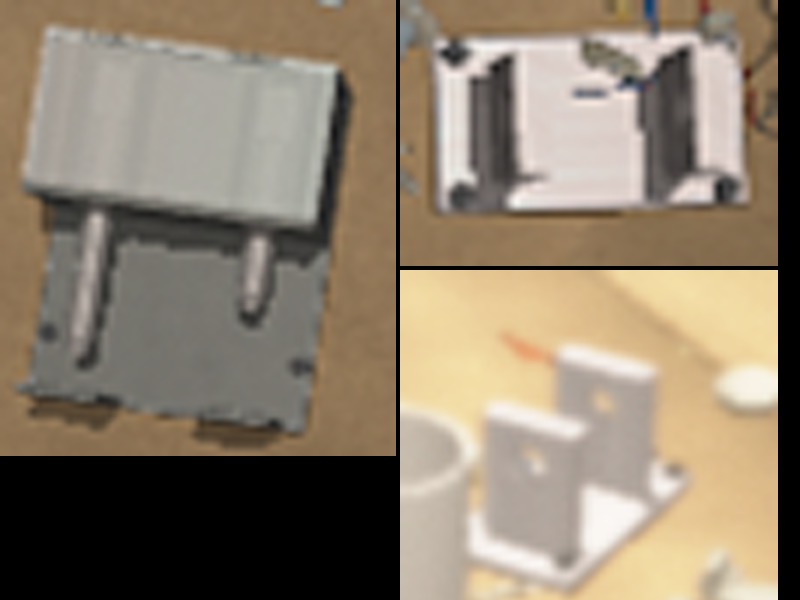

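The crops show the bin roof corners at crop (48,28), (338,68), (318,226) and (22,188). The stand base corners are at (436,38), (740,32), (748,204) and (438,210). In the scene inset the bore holes are at (535,460) and (603,403). I'll fit poses from these.

```bash
python3 - <<'E'
from h import *
from scipy.optimize import least_squares
t=read_camera("top");s=read_camera("scene")
P=lambda x,y,x0,y0,k,ox=0,oy=0:np.array([x0+(x-ox+.5)/k-.5,y0+(y-oy+.5)/k-.5])
A=lambda x,y:P(x,y,226,150,6);B=lambda x,y:P(x,y,396,186,7,400);C=lambda x,y:P(x,y,330,145,7,400,270)
binobs=[(A(48,28),(.105,.06,.069)),(A(338,68),(.105,-.06,.069)),(A(318,226),(.037,-.06,.069)),(A(22,188),(.037,.06,.069))]
def fit(obs,p0,yo=0):
    f=lambda q:np.concatenate([(proj(c,tf(q,X))[0]-uv) for c,uv,X in obs])
    r=least_squares(f,p0);return r.x,f(r.x).reshape(-1,2)
q,e=fit([(t,*o) for o in binobs],[.54,.2,0]);print("bin",q.round(4),np.degrees(q[2]),e.round(2).tolist())
top=[(t,B(436,38),(.032,.056,.008)),(t,B(740,32),(.032,-.056,.008)),(t,B(748,204),(-.032,-.056,.008)),(t,B(438,210),(-.032,.056,.008))]
sc=[(s,C(535,460),(0,.037,.045)),(s,C(603,403),(0,-.025,.045)),(s,C(487,405),(.022,.037,.064)),(s,C(580,435),(-.022,.037,.064)),(s,C(570,588),(-.032,.056,.008))]
for n,o in [("top",top),("scene",sc),("both",top+sc)]:
    p,e=fit(o,[.53,-.22,0]);print(n,p.round(4),np.degrees(p[2]).round(2),e.round(2).tolist())
# predicted things
for n,X in [("slotL",(.037,.035,.035)),("tabL",(-.042,.035,.062)),("nose",(-.023,.035,.035)),("tabLl",(-.044,.052,.062)),("tabRr",(-.044,-.052,.062)),("shortnose",(.005,-.035,.035))]:
    u=proj(t,tf(q,X))[0];print(n,tf(q,X)[0].round(4),u.round(1),((u-[226,150]+.5)*6-.5).round(0))
print("pix bore", ((proj(t,tf(p,(0,-.037,.045)))[0])))
for m,uv in [("mug",(360,205)),("disc",(190+738/2.55,100+272/2.55))]: print(m,back(t,uv,0 if m=="disc" else .05).round(3))
E
```

```text
bin [ 0.5399  0.2091 -0.1522] -8.719061031798184 [[-0.0, -0.32], [0.23, -0.61], [-0.38, 0.53], [0.16, 0.4]]
top [ 0.5282 -0.2176 -0.0022] -0.12 [[-0.28, -0.25], [0.12, -0.18], [-0.05, 0.26], [0.21, 0.17]]
scene [ 0.5238 -0.2185 -0.0036] -0.21 [[-0.48, 0.4], [0.38, 0.3], [0.08, 0.7], [-0.33, 0.12], [0.36, -1.4]]
both [ 0.5264 -0.2183  0.0087] 0.5 [[-0.1, 0.65], [0.28, 0.25], [0.39, 0.68], [0.65, 1.07], [-1.13, 0.23], [-0.48, 0.09], [-0.62, 0.58], [-0.95, -0.08], [-0.17, -1.61]]
slotL [0.5817 0.2381 0.035 ] [242.3 184.3] [100. 208.]
tabL [0.5036 0.25   0.062 ] [235.3 215. ] [ 58. 392.]
nose [0.5224 0.2472 0.035 ] [238.8 208. ] [ 79. 350.]
tabLl [0.5042 0.2671 0.062 ] [228.3 214.9] [ 16. 392.]
tabRr [0.4885 0.1643 0.062 ] [270.6 220.5] [270. 426.]
shortnose [0.5395 0.1737 0.035 ] [268.1 200.6] [255. 306.]
pix bore [441.19779997 201.94912705]
mug [ 0.523 -0.054  0.05 ]
disc [ 0.516 -0.364  0.   ]
```

```bash
cat >> h.py <<'E'
from scipy.spatial.transform import Rotation as Ro
def Rt(head,pitch=0):  # tool x at heading (deg), z down, nose-up pitch about tool y
    return Ro.from_euler('z',head,degrees=True)*Ro.from_euler('x',180,degrees=True)*Ro.from_euler('y',pitch,degrees=True)
def st():
    s=get_state();w,x,y,z=s["orientation"];return s,np.array(s["tcp_pos"]),Ro.from_quat([x,y,z,w])
def plan(pos,head,pitch=0):
    s,p,R=st();T=Rt(head,pitch)
    print("slide",R.inv().apply(np.array(pos)-p).dot(np.eye(3)*1000).round(1),"ang",(R.inv()*T).as_rotvec(degrees=True).round(2))
E
python3 - <<'E'
from h import *
q=[.5399,.2091,-.1522]
g=tf(q,(-.003,.033,.037))[0];print(g)
plan([g[0],g[1],.16],180-8.72)
E
```

```text
[0.54193791 0.24217336 0.037     ]
slide [-389.  -126.8   82.3] ang [ 1.000e-02  0.000e+00 -1.625e+01]
```

{"op": "jog_arm", "data": {"moves": [{"fingers": 0.5, "slide": [-389, -127, 0], "angular": [0, 0, -16.25]}, {"fingers": 0.5, "slide": [-389, -127, 0], "angular": [0, 0, -16.25]}, {"fingers": 0.5, "slide": [-389, -127, 0], "angular": [0, 0, -16.25]}, {"fingers": 0.5, "slide": [-389, -127, 0], "angular": [0, 0, -16.25]}, {"fingers": 0.5, "slide": [-389, -127, 0], "angular": [0, 0, -16.25]}, {"fingers": 0.5, "slide": [-389, -127, 0], "angular": [0, 0, -16.25]}, {"fingers": 0.5, "slide": [-389, -127, 0], "angular": [0, 0, -16.25]}, {"fingers": 0.5, "slide": [-389, -127, 82], "angular": [0, 0, -16.25]}, {"fingers": 0.5, "slide": [-389, -127, 82], "angular": [0, 0, -16.25]}, {"fingers": 0.5, "slide": [-389, -127, 82], "angular": [0, 0, -16.25]}]}}

```text
clock: 2.53
tcp_pos: [0.529, 0.2541, 0.1733]
orientation: [0.001, 0.076, 0.997, 0.0]
wrist_force: [0.5, 0.5, 0.2]
finger_gap: 0.0423
grip_force: 0.0
```

{"op": "jog_arm", "data": {"moves": [{"fingers": 0.5, "slide": [0, 0, 0]}, {"fingers": 0.5, "slide": [0, 0, 0]}, {"fingers": 0.5, "slide": [0, 0, 0]}, {"fingers": 0.5, "slide": [0, 0, 0]}]}}

```text
schema error: expected keys fingers, slide, angular
```

```bash
python3 - <<'E'
from h import *
q=[.5399,.2091,-.1522]
g=tf(q,(-.003,.033,.037))[0]
plan(g,180-8.72);s,p,R=st();print(s["clock"],p,s["finger_gap"],s["wrist_force"])
E
```

```text
slide [-14.4  -9.9 136.3] ang [ 0.06  0.1  -0.03]
2.5333 [0.52896783 0.25407711 0.17326942] 0.04232339862615484 [0.52949748 0.54306157 0.19146659]
```

{"op": "jog_arm", "data": {"moves": [{"fingers": 0.5, "slide": [-14, -10, 20], "angular": [0, 0, 0]}, {"fingers": 0.5, "slide": [-14, -10, 60], "angular": [0, 0, 0]}, {"fingers": 0.5, "slide": [-14, -10, 86], "angular": [0, 0, 0]}, {"fingers": 0.5, "slide": [-14, -10, 86], "angular": [0, 0, 0]}, {"fingers": 0.5, "slide": [-14, -10, 86], "angular": [0, 0, 0]}]}}

```text
clock: 2.95
tcp_pos: [0.5383, 0.243, 0.0862]
orientation: [-0.002, 0.076, 0.997, -0.001]
wrist_force: [0.1, 0.2, -0.2]
finger_gap: 0.043
grip_force: 0.0
```

```bash
python3 - <<'E'
from h import *
q=[.5399,.2091,-.1522]
g=tf(q,(-.003,.033,.037))[0]
plan(g,180-8.72);s,p,R=st();print(s["clock"],p,s["finger_gap"],s["wrist_force"])
t=read_camera("top");c=read_camera("scene")
a=crop(t["color"],216,140,80,100,5);b=crop(c["color"],190,180,100,100,4)
im=np.zeros((500,800,3),np.uint8);im[:500,:400]=a;im[:400,400:]=b
cv2.imwrite("pics/c2.png",im)
E
```

```text
slide [-3.9 -0.2 49.2] ang [-0.09 -0.21 -0.01]
2.95 [0.53831306 0.24297226 0.08623451] 0.04303784128264473 [ 0.08402884  0.20321851 -0.1928194 ]
```

View pics/c2.png

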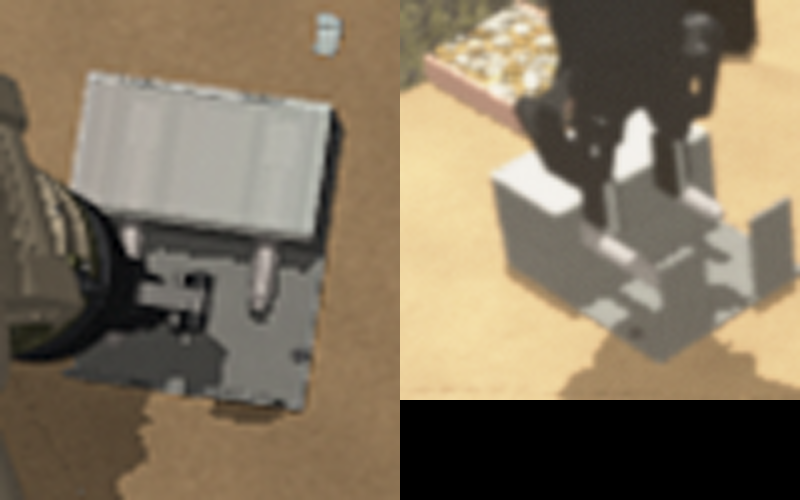

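The scene crop shows the fingers above the bin in front of the wall. The long pin's nose is at crop (650,275) and the short pin sits to its right at (705,200). The fingers look about on line, so I'm descending. I'll check the nose position from the scene view first.

```bash
python3 - <<'E'
from h import *
c=read_camera("scene")
for uv in [(252.5,248.5),(240,240.5)]:
    X=back(c,uv,.035);q=[.5399,.2091,-.1522]
    d=X[:2]-q[:2];a=-q[2];print(X,[np.cos(a)*d[0]-np.sin(a)*d[1],np.sin(a)*d[0]+np.cos(a)*d[1]])
E
```

```text
[0.53074278 0.24759028 0.035     ] [np.float64(-0.014886996294504719), np.float64(0.03665697929142401)]
[0.5772927  0.23941404 0.035     ] [np.float64(0.03236443818200382), np.float64(0.03563282546472833)]
```

{"op": "jog_arm", "data": {"moves": [{"fingers": 0.5, "slide": [-4, 0, 25], "angular": [0, 0, 0]}, {"fingers": 0.5, "slide": [-4, 0, 49], "angular": [0, 0, 0]}, {"fingers": 0.5, "slide": [-4, 0, 49], "angular": [0, 0, 0]}, {"fingers": 0.5, "slide": [-4, 0, 49], "angular": [0, 0, 0]}]}}

```text
clock: 3.43
tcp_pos: [0.5434, 0.2432, 0.0393]
orientation: [-0.0, 0.076, 0.997, 0.0]
wrist_force: [0.1, 0.3, -0.2]
finger_gap: 0.0428
grip_force: 0.0
```

{"op": "jog_arm", "data": {"squeeze": 70, "moves": [{"fingers": 0.7, "slide": [0, -1, 2], "angular": [0, 0, 0]}, {"fingers": 1, "slide": [0, -1, 2], "angular": [0, 0, 0]}, {"fingers": 1, "slide": [0, -1, 2], "angular": [0, 0, 0]}, {"fingers": 1, "slide": [0, -1, 2], "angular": [0, 0, 0]}, {"fingers": 1, "slide": [0, -1, 2], "angular": [0, 0, 0]}, {"fingers": 1, "slide": [0, -1, 2], "angular": [0, 0, 0]}, {"fingers": 1, "slide": [0, -1, 2], "angular": [0, 0, 0]}, {"fingers": 1, "slide": [0, -1, 2], "angular": [0, 0, 0]}]}}

```text
clock: 4.1
tcp_pos: [0.5444, 0.2421, 0.0374]
orientation: [0.001, 0.076, 0.997, 0.0]
wrist_force: [0.8, 0.3, 6.1]
finger_gap: 0.0093
grip_force: 68.7
```

```bash
python3 - <<'E'
from h import *
s,p,R=st();print(s["clock"],p,s["finger_gap"],s["wrist_force"],s["ft_torque"],s["grip_force"])
# arc: tool rotates with the pin about rear bottom corner of head (bin x .099,z .027)
q=[.5399,.2091,-.1522];P=tf(q,(.097,.0345,.027))[0]
R0=Rt(180-8.72)
for th in (5,10,14,17,18):
    M=Rt(180-8.72,th)*R0.inv()
    pos=P+M.apply(p-P)+[0,0,.001]
    if 1: print(th,pos.round(4),(R.inv().apply(pos-p)*1000).round(1))
E
```

```text
4.1 [0.54443476 0.24211826 0.03740856] 0.00929797080589776 [0.83294975 0.30427509 6.07055031] [-0.12546275 -0.14891787 -0.02028791] 68.67930293083191
5 [0.5457 0.2419 0.0469] [-1.3  0.  -9.5]
10 [0.5477 0.2416 0.0552] [ -3.3   0.  -17.8]
14 [0.5498 0.2413 0.0617] [ -5.5   0.  -24.3]
17 [0.5517 0.241  0.0665] [ -7.4   0.  -29. ]
18 [0.5523 0.2409 0.068 ] [ -8.1   0.  -30.6]
```

{"op": "jog_arm", "data": {"moves": [{"fingers": 0.75, "slide": [0, 0, 0], "angular": [0, 0, 0]}, {"fingers": 0.75, "slide": [0, 0, 3.5], "angular": [0, 0, 0]}, {"fingers": 0.75, "slide": [0, 0, 3.5], "angular": [0, 0, 0]}, {"fingers": 1, "slide": [0, 0, 3.5], "angular": [0, 0, 0]}, {"fingers": 1, "slide": [0, 0, 3.5], "angular": [0, 0, 0]}, {"fingers": 1, "slide": [0, 0, 3.5], "angular": [0, 0, 0]}, {"fingers": 1, "slide": [0, 0, 3.5], "angular": [0, 0, 0]}, {"fingers": 1, "slide": [0, 0, 3.5], "angular": [0, 0, 0]}]}}

```text
clock: 4.77
tcp_pos: [0.5432, 0.2419, 0.0326]
orientation: [-0.0, 0.076, 0.997, -0.0]
wrist_force: [0.5, -0.9, -1.3]
finger_gap: 0.0095
grip_force: 68.2
```

```bash
python3 - <<'E'
from h import *
s,p,R=st();print(s["clock"],p,s["finger_gap"],s["wrist_force"],s["ft_torque"],s["grip_force"])
c=read_camera("scene");t=read_camera("top")
b=crop(c["color"],195,195,75,75,8);cv2.imwrite("pics/c3.png",b)
E
```

```text
4.7667 [0.54322725 0.24187645 0.03264855] 0.009515899737214674 [ 0.52751164 -0.94847606 -1.34056375] [-0.00856469  0.02023936  0.00746015] 68.18821907043457
```

View pics/c3.png

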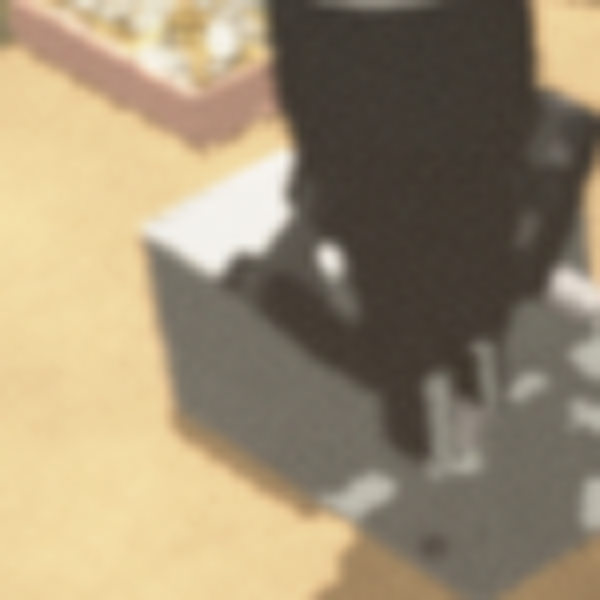

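The gap stays at 9.5 mm at both heights, so the pads give by about 2.5 mm and the pin really is between them. The nose shows at crop (462,450), between the pads. I'll re-grip 3 mm higher so the fingertips clear the tab.

{"op": "jog_arm", "data": {"moves": [{"fingers": 0.75, "slide": [0, 0, 0], "angular": [0, 0, 0]}, {"fingers": 0.75, "slide": [0, 0, -3], "angular": [0, 0, 0]}, {"fingers": 0.75, "slide": [0, 0, -3], "angular": [0, 0, 0]}, {"fingers": 1, "slide": [0, 0, -3], "angular": [0, 0, 0]}, {"fingers": 1, "slide": [0, 0, -3], "angular": [0, 0, 0]}, {"fingers": 1, "slide": [0, 0, -3], "angular": [0, 0, 0]}, {"fingers": 1, "slide": [0, 0, -3], "angular": [0, 0, 0]}, {"fingers": 1, "slide": [0, 0, -3], "angular": [0, 0, 0]}]}}

```text
clock: 5.53
tcp_pos: [0.5439, 0.2421, 0.0363]
orientation: [0.001, 0.076, 0.997, 0.0]
wrist_force: [0.7, 0.6, 2.9]
finger_gap: 0.0092
grip_force: 68.4
```

```bash
python3 - <<'E'
from h import *
s,p,R=st();print(s["clock"],p,s["finger_gap"],s["wrist_force"],s["ft_torque"],s["grip_force"])
q=[.5399,.2091,-.1522];P=tf(q,(.097,.0345,.027))[0]
R0=Rt(180-8.72)
for th in (3,6,9,12,15,18):
    M=Rt(180-8.72,th)*R0.inv();pos=P+M.apply(p-P)+[0,0,.0005]
    print(th,pos.round(4),(R.inv().apply(pos-p)*1000).round(1))
E
```

```text
5.5333 [0.54393099 0.24211723 0.03629962] 0.009231777044992246 [0.67522784 0.55130303 2.93224313] [ 0.11176751 -0.1414494  -0.0020008 ] 68.37066292762756
3 [0.5445 0.242  0.0419] [-0.6  0.  -5.6]
6 [0.5454 0.2419 0.047 ] [ -1.5   0.  -10.7]
9 [0.5466 0.2417 0.052 ] [ -2.7   0.  -15.7]
12 [0.548  0.2415 0.057 ] [ -4.1   0.  -20.7]
15 [0.5496 0.2412 0.0619] [ -5.8   0.  -25.5]
18 [0.5515 0.241  0.0666] [ -7.7   0.  -30.3]
```

{"op": "jog_arm", "data": {"moves": [{"fingers": 1, "slide": [3, 0, 0], "angular": [0, 0, 0]}, {"fingers": 1, "slide": [6, 0, 0], "angular": [0, 0, 0]}, {"fingers": 1, "slide": [5.4, 0, -5.6], "angular": [0, 3, 0]}, {"fingers": 1, "slide": [4.5, 0, -10.7], "angular": [0, 6, 0]}, {"fingers": 1, "slide": [3.3, 0, -15.7], "angular": [0, 9, 0]}, {"fingers": 1, "slide": [3.3, 0, -15.7], "angular": [0, 9, 0]}]}}

```text
clock: 6.03
tcp_pos: [0.5408, 0.242, 0.0515]
orientation: [-0.079, 0.076, 0.994, 0.006]
wrist_force: [-0.5, 0.1, 0.5]
finger_gap: 0.0094
grip_force: 68.4
```

```bash
python3 - <<'E'
from h import *
s,p,R=st();print(s["clock"],p,s["finger_gap"],s["wrist_force"],s["ft_torque"],s["grip_force"])
R0=Rt(180-8.72);print((R0.inv()*R).as_rotvec(degrees=True))
E
```

```text
6.0333 [0.54082145 0.24199051 0.05147674] 0.009368807966209456 [-0.53014613  0.10964798  0.45213257] [-0.00558564 -0.02109793 -0.00843002] 68.37890267372131
[0.01470738 9.13322214 0.06367192]
```

{"op": "jog_arm", "data": {"moves": [{"fingers": 1, "slide": [-0.6, 0, -5.2], "angular": [0, 3, 0]}, {"fingers": 1, "slide": [-1.5, 0, -10.2], "angular": [0, 6, 0]}, {"fingers": 1, "slide": [-2.8, 0, -16.3], "angular": [0, 9.5, 0]}, {"fingers": 1, "slide": [-2.8, 0, -16.3], "angular": [0, 9.5, 0]}, {"fingers": 1, "slide": [-2.8, 0, -16.3], "angular": [0, 9.5, 0]}]}}

```text
clock: 6.45
tcp_pos: [0.5455, 0.2412, 0.0659]
orientation: [-0.16, 0.075, 0.984, 0.012]
wrist_force: [1.1, -0.7, 0.1]
finger_gap: 0.0093
grip_force: 68.5
```

```bash
python3 - <<'E'
from h import *
s,p,R=st();print(s["clock"],p,s["finger_gap"],s["wrist_force"],s["ft_torque"],s["grip_force"])
R0=Rt(180-8.72);print((R0.inv()*R).as_rotvec(degrees=True))
c=read_camera("scene");t=read_camera("top")
a=crop(t["color"],216,140,80,100,5);b=crop(c["color"],190,180,100,100,4)
im=np.zeros((500,800,3),np.uint8);im[:500,:400]=a;im[:400,400:]=b
cv2.imwrite("pics/c4.png",im)
E
```

```text
6.45 [0.54550914 0.24120874 0.06589488] 0.009264411838180267 [ 1.10593161 -0.7309071   0.05559839] [-0.22338968 -0.58397099 -0.03771962] 68.47353458404541
[ 0.0579825  18.45509514  0.04007912]
```

View pics/c4.png

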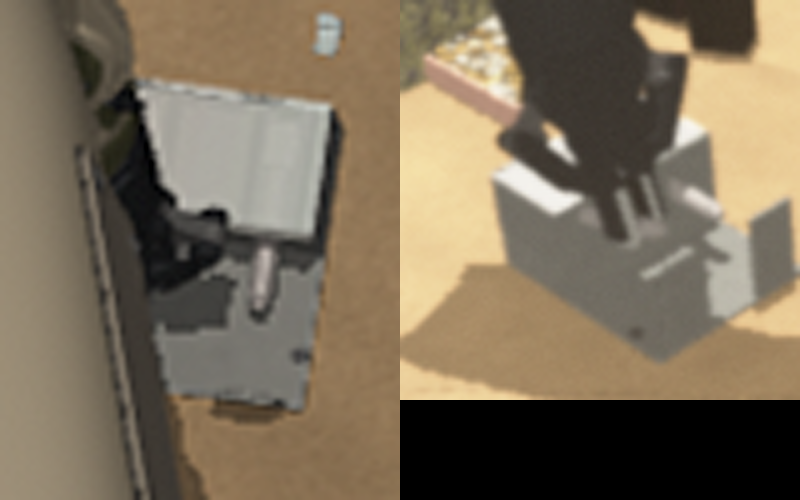

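The hand is tilted 18.5° with the pin nose at scene crop (650,225), and forces are small. Now I draw along the pin's axis.

{"op": "jog_arm", "data": {"moves": [{"fingers": 1, "slide": [8, 0, -0.5], "angular": [0, 0, 0]}, {"fingers": 1, "slide": [16, 0, -0.5], "angular": [0, 0, 0]}, {"fingers": 1, "slide": [24, 0, -0.5], "angular": [0, 0, 0]}]}}

```text
clock: 6.8
tcp_pos: [0.5213, 0.2453, 0.0757]
orientation: [-0.16, 0.075, 0.984, 0.012]
wrist_force: [0.1, -0.4, -1.6]
finger_gap: 0.0096
grip_force: 68.4
```

{"op": "jog_arm", "data": {"moves": [{"fingers": 1, "slide": [10, 0, 0], "angular": [0, 0, 0]}, {"fingers": 1, "slide": [20, 0, 0], "angular": [0, 0, 0]}, {"fingers": 1, "slide": [30, 0, 0], "angular": [0, 0, 0]}]}}

```text
clock: 7.05
tcp_pos: [0.4936, 0.2496, 0.0855]
orientation: [-0.16, 0.075, 0.984, 0.012]
wrist_force: [0.4, 0.3, -0.6]
finger_gap: 0.0092
grip_force: 68.4
```

```bash
python3 - <<'E'
from h import *
s,p,R=st();print(s["clock"],p,s["finger_gap"],s["wrist_force"],s["ft_torque"],s["grip_force"])
R0=Rt(180-8.72);print((R0.inv()*R).as_rotvec(degrees=True))
E
```

```text
7.05 [0.4935829  0.24964362 0.08552621] 0.009243357197190874 [ 0.43340709  0.28748906 -0.63140179] [-0.02205945 -0.31626498  0.01884982] 68.36256265640259
[-7.95272505e-03  1.84866969e+01 -2.65149269e-02]
```

{"op": "jog_arm", "data": {"moves": [{"fingers": 1, "slide": [12, 0, 0], "angular": [0, 0, 0]}, {"fingers": 1, "slide": [25, 0, 0], "angular": [0, 0, 0]}, {"fingers": 1, "slide": [45, 0, -3], "angular": [0, 0, 0]}, {"fingers": 1, "slide": [65, 0, -8], "angular": [0, 0, 0]}, {"fingers": 1, "slide": [85, 0, -20], "angular": [0, 0, 0]}, {"fingers": 1, "slide": [100, 0, -30], "angular": [0, 0, 0]}, {"fingers": 1, "slide": [100, 0, -30], "angular": [0, 0, 0]}]}}

```text
clock: 7.63
tcp_pos: [0.4089, 0.263, 0.1482]
orientation: [-0.159, 0.074, 0.984, 0.013]
wrist_force: [0.2, 0.8, -1.5]
finger_gap: 0.0092
grip_force: 68.4
```

```bash
python3 - <<'E'
from h import *
s,p,R=st();print(s["clock"],p,s["finger_gap"],s["wrist_force"],s["ft_torque"],s["grip_force"])
c=read_camera("scene");t=read_camera("top")
for n,q in (("top",t),("scene",c)):
  for k in ("long_pin_tip","long_pin_head","long_pin"): print(n,k,[(np.round(d["point"]),round(d["p"],2)) for d in tip_of(k,q)[:4]])
cv2.imwrite("pics/c5.png",np.hstack([crop(t["color"],210,140,120,180,3),crop(c["color"],210,130,110,135,4)]))
plan([.40,.09,.12],180)
E
```

```text
7.6333 [0.40887875 0.26300759 0.14815144] 0.009184613472855756 [ 0.19057498  0.76404414 -1.47161189] [-0.06241506 -0.27699772 -0.0507695 ] 68.36618542671204
top long_pin_tip [(array([224., 254.]), 0.79), (array([349., 290.]), 0.63), (array([220., 263.]), 0.55)]
top long_pin_head [(array([253., 289.]), 0.79), (array([251., 200.]), 0.7), (array([367., 251.]), 0.57), (array([230., 222.]), 0.55)]
top long_pin [(array([247., 283.]), 0.62), (array([361., 256.]), 0.55), (array([230., 223.]), 0.54)]
scene long_pin_tip [(array([288., 290.]), 0.61), (array([391., 234.]), 0.51), (array([297., 232.]), 0.5)]
scene long_pin_head [(array([264., 225.]), 0.67), (array([334., 280.]), 0.53)]
scene long_pin [(array([332., 282.]), 0.88), (array([239., 238.]), 0.73), (array([369., 213.]), 0.52)]
slide [ -22.4 -171.6   18.1] ang [  1.39 -18.53  -8.68]
```

View pics/c5.png

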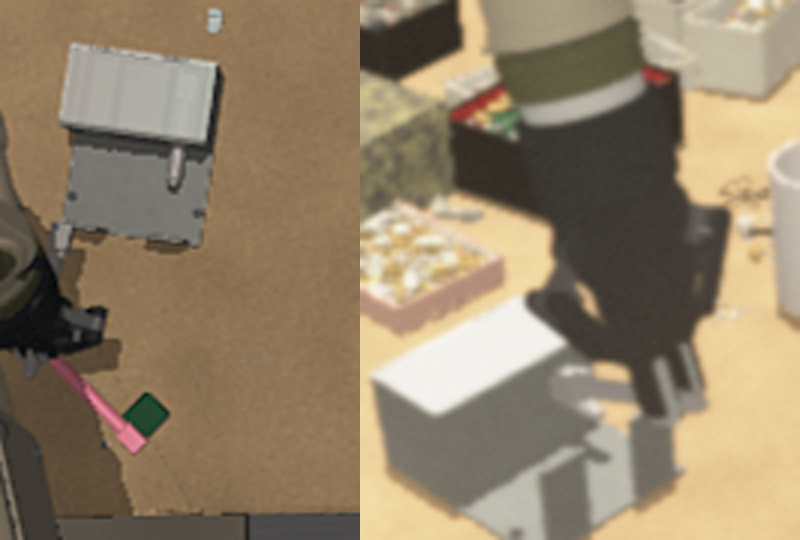

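The long pin is out: its head shows at top crop (62,235) above the tab, and the short pin is still in its bay at (177,165). I'll carry the long pin to the clear bench between bin and mug, level it, and lay it down to re-grip at the head.

{"op": "jog_arm", "data": {"moves": [{"fingers": 1, "slide": [-5, -40, -5], "angular": [0, 0, 0]}, {"fingers": 1, "slide": [-22, -80, 10], "angular": [0.5, -6, -3]}, {"fingers": 1, "slide": [-22, -120, 18], "angular": [1, -12, -6]}, {"fingers": 1, "slide": [-22, -160, 18], "angular": [1.39, -18.5, -8.7]}, {"fingers": 1, "slide": [-22, -172, 18], "angular": [1.39, -18.5, -8.7]}, {"fingers": 1, "slide": [-22, -172, 18], "angular": [1.39, -18.5, -8.7]}, {"fingers": 1, "slide": [-22, -172, 18], "angular": [1.39, -18.5, -8.7]}, {"fingers": 1, "slide": [-22, -172, 18], "angular": [1.39, -18.5, -8.7]}]}}

```text
clock: 8.7
tcp_pos: [0.4009, 0.0901, 0.1215]
orientation: [0.001, -0.0, 1.0, 0.0]
wrist_force: [0.1, -1.1, -0.8]
finger_gap: 0.0091
grip_force: 68.7
```

```bash
python3 - <<'E'
from h import *
s,p,R=st();print(s["clock"],p,s["finger_gap"],s["wrist_force"],s["ft_torque"],s["grip_force"])
c=read_camera("scene");t=read_camera("top")
cv2.imwrite("pics/c6.png",np.hstack([crop(t["color"],240,160,120,160,3),crop(c["color"],270,130,100,120,4)]))
plan([.40,.09,.02],180)
E
```

```text
8.7 [0.40092753 0.09007681 0.12145504] 0.00907244467585177 [ 0.1069463  -1.0564425  -0.81779047] [0.01737631 0.02990585 0.00573137] 68.67901682853699
slide [  1.3  -0.6 101.2] ang [0.05 0.08 0.1 ]
```

View pics/c6.png

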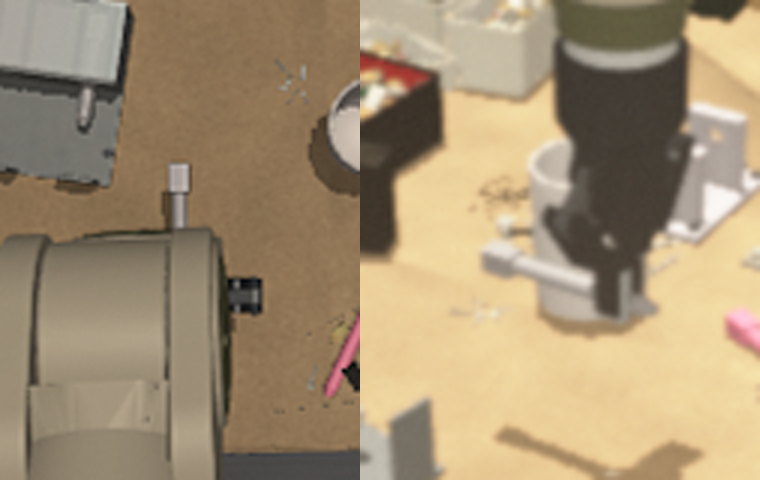

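The pin is held level along x, with its head at top crop (179,178) and clear bench below. Now I lower it.

{"op": "jog_arm", "data": {"moves": [{"fingers": 1, "slide": [0, 0, 35], "angular": [0, 0, 0]}, {"fingers": 1, "slide": [0, 0, 70], "angular": [0, 1, 0]}, {"fingers": 1, "slide": [0, 0, 90], "angular": [0, 2.5, 0]}, {"fingers": 1, "slide": [0, 0, 101], "angular": [0, 2.5, 0]}, {"fingers": 1, "slide": [0, 0, 106], "angular": [0, 2.5, 0]}, {"fingers": 1, "slide": [0, 0, 106], "angular": [0, 2.5, 0]}, {"fingers": 1, "slide": [0, 0, 106], "angular": [0, 2.5, 0]}]}}

```text
clock: 9.38
tcp_pos: [0.4002, 0.0905, 0.0151]
orientation: [-0.022, -0.001, 1.0, 0.0]
wrist_force: [0.1, -0.2, -1.6]
finger_gap: 0.0092
grip_force: 68.7
```

```bash
python3 - <<'E'
from h import *
s,p,R=st();print(s["clock"],p,s["finger_gap"],s["wrist_force"],s["ft_torque"],s["grip_force"])
E
```

```text
9.3833 [0.40023406 0.09049338 0.01506471] 0.009249377251270103 [ 0.11385619 -0.16375682 -1.64410256] [-0.01781859  0.04967511 -0.02808411] 68.73764276504517
```

{"op": "jog_arm", "data": {"moves": [{"fingers": 1, "slide": [0, 0, 1.5], "angular": [0, 1, 0]}, {"fingers": 1, "slide": [0, 0, 1.5], "angular": [0, 1, 0]}, {"fingers": 0.84, "slide": [0, 0, 1.5], "angular": [0, 1, 0]}, {"fingers": 0.8, "slide": [0, 0, 1.5], "angular": [0, 1, 0]}, {"fingers": 0.7, "slide": [0, 0, 1], "angular": [0, 0, 0]}, {"fingers": 0.6, "slide": [0, 0, -5], "angular": [0, -3.5, 0]}, {"fingers": 0.6, "slide": [0, 0, -40], "angular": [0, -3.5, 0]}, {"fingers": 0.6, "slide": [0, 0, -80], "angular": [0, -3.5, 0]}, {"fingers": 0.6, "slide": [0, 0, -110], "angular": [0, -3.5, 0]}, {"fingers": 0.6, "slide": [0, 0, -110], "angular": [0, -3.5, 0]}]}}

```text
clock: 10.22
tcp_pos: [0.4084, 0.0901, 0.1309]
orientation: [0.015, -0.0, 1.0, 0.0]
wrist_force: [0.9, -0.7, 0.3]
finger_gap: 0.0337
grip_force: 0.0
```

```bash
python3 - <<'E'
from h import *
s,p,R=st();print(s["clock"],p,s["finger_gap"],s["wrist_force"],s["ft_torque"],s["grip_force"])
c=read_camera("scene");t=read_camera("top")
cv2.imwrite("pics/c7.png",np.hstack([crop(t["color"],270,180,60,90,6),crop(c["color"],270,190,80,90,6)[:540]]))
for n,q in (("top",t),("scene",c)):
  for k in ("long_pin_tip","long_pin_head","long_pin"): print(n,k,[(np.round(d["point"],1),back(q,d["point"],.008).round(3),round(d["p"],2)) for d in tip_of(k,q)[:4]])
E
```

```text
10.2167 [0.40839451 0.0900533  0.13090978] 0.03365122240774966 [ 0.91293256 -0.65820247  0.26547814] [-0.02370379 -0.07718034  0.00246706] 0.0
top long_pin_tip [(array([349.8, 290.7]), array([ 0.31 , -0.026,  0.008]), 0.71), (array([222.3, 253.1]), array([0.41 , 0.295, 0.008]), 0.56)]
top long_pin_head [(array([302.3, 222.2]), array([0.485, 0.091, 0.008]), 0.54), (array([367. , 251.4]), array([ 0.408, -0.072,  0.008]), 0.49)]
top long_pin [(array([365.5, 255.1]), array([ 0.398, -0.068,  0.008]), 0.63), (array([301.3, 223.5]), array([0.481, 0.093, 0.008]), 0.42)]
scene long_pin_tip [(array([345.6, 248.8]), array([0.363, 0.1  , 0.008]), 0.76), (array([286.4, 288.4]), array([0.398, 0.292, 0.008]), 0.68), (array([389.2, 232.9]), array([ 0.304, -0.017,  0.008]), 0.6)]
scene long_pin_head [(array([330.7, 283.2]), array([0.326, 0.225, 0.008]), 0.75), (array([306.6, 229.8]), array([0.489, 0.085, 0.008]), 0.68), (array([366.2, 208.5]), array([ 0.41 , -0.086,  0.008]), 0.59)]
scene long_pin [(array([311.4, 235. ]), array([0.466, 0.097, 0.008]), 0.72), (array([366.4, 210.4]), array([ 0.404, -0.078,  0.008]), 0.63), (array([329.2, 281.1]), array([0.332, 0.221, 0.008]), 0.62)]
```

View pics/c7.png

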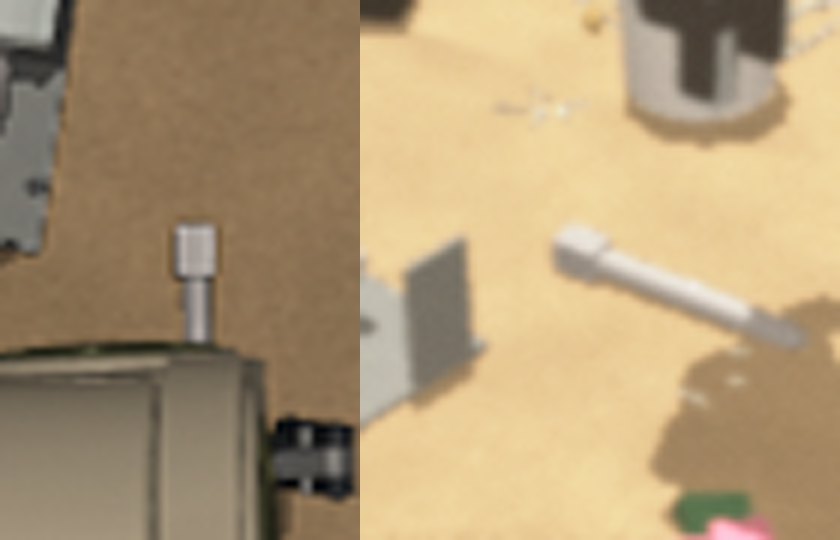

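The pin is lying on the bench, head square to the view: top crop corners (175,226), (215,226), (214,277) and (176,277), with the shank running to (198,340). In the scene inset the tip is at (802,338).

```bash
python3 - <<'E'
from h import *
c=read_camera("scene");t=read_camera("top")
A=lambda x,y:(270+(x+.5)/6-.5,180+(y+.5)/6-.5)
S=lambda x,y:(270+(x-360+.5)/6-.5,190+(y+.5)/6-.5)
pts=[back(t,A(x,y),.016) for x,y in((175,226),(215,226),(214,277),(176,277))]
for p in pts: print(p.round(4))
print("centre",np.mean(pts,0),"shank",back(t,A(198,340),.012))
h=back(c,S(580,252),.008);n=back(c,S(802,338),.005);print("scene",h,n,np.degrees(np.arctan2(*(n-h)[[1,0]])))
m=np.mean(pts,0)
plan([m[0]+.003,m[1],.06],180)
E
```

```text
[0.4972 0.099  0.016 ]
[0.4969 0.0821 0.016 ]
[0.4754 0.0829 0.016 ]
[0.4757 0.0989 0.016 ]
centre [0.48626805 0.09071281 0.016     ] shank [0.4490419  0.09024487 0.012     ]
scene [0.48565659 0.09174387 0.008     ] [0.37581412 0.08942425 0.005     ] -178.79022852897438
slide [-84.5   0.7  65.4] ang [0.03 0.93 0.05]
```

{"op": "jog_arm", "data": {"moves": [{"fingers": 0.5, "slide": [-40, 0, 0], "angular": [0, 0.9, -0.7]}, {"fingers": 0.5, "slide": [-80, 0, 20], "angular": [0, 0.9, -0.7]}, {"fingers": 0.5, "slide": [-85, 0.5, 50], "angular": [0, 0.9, -0.7]}, {"fingers": 0.5, "slide": [-85, 0.5, 65], "angular": [0, 0.9, -0.7]}, {"fingers": 0.5, "slide": [-85, 0.5, 65], "angular": [0, 0.9, -0.7]}, {"fingers": 0.5, "slide": [-85, 0.5, 65], "angular": [0, 0.9, -0.7]}]}}

```text
clock: 11.22
tcp_pos: [0.489, 0.0905, 0.0602]
orientation: [-0.001, -0.007, 1.0, 0.0]
wrist_force: [0.3, -0.1, 0.5]
finger_gap: 0.0425
grip_force: 0.0
```

```bash
python3 - <<'E'
from h import *
s,p,R=st();print(s["clock"],p)
plan([.490,.091,.013],180.7)
E
```

```text
11.2167 [0.48899582 0.09053208 0.06016925]
slide [-1.1  0.4 47.2] ang [ 0.02 -0.1   0.05]
```

{"op": "jog_arm", "data": {"squeeze": 80, "moves": [{"fingers": 0.5, "slide": [-1, 0.5, 25], "angular": [0, 0, 0]}, {"fingers": 0.5, "slide": [-1, 0.5, 42], "angular": [0, 0, 0]}, {"fingers": 0.5, "slide": [-1, 0.5, 47], "angular": [0, 0, 0]}, {"fingers": 0.7, "slide": [-1, 0.5, 47], "angular": [0, 0, 0]}, {"fingers": 1, "slide": [-1, 0.5, 47], "angular": [0, 0, 0]}, {"fingers": 1, "slide": [-1, 0.5, 47], "angular": [0, 0, 0]}, {"fingers": 1, "slide": [-1, 0.5, 47], "angular": [0, 0, 0]}, {"fingers": 1, "slide": [-1, 0.5, 47], "angular": [0, 0, 0]}, {"fingers": 1, "slide": [-1, 0.5, 47], "angular": [0, 0, 0]}]}}

```text
clock: 11.97
tcp_pos: [0.4924, 0.0912, 0.016]
orientation: [0.002, -0.007, 1.0, 0.0]
wrist_force: [-1.9, -0.5, 5.8]
finger_gap: 0.0134
grip_force: 79.6
```

```bash
python3 - <<'E'
from h import *
s,p,R=st();print(s["clock"],p,s["finger_gap"],s["wrist_force"],s["ft_torque"],s["grip_force"],s["joint_pos"])
E
```

```text
11.9667 [0.4924407  0.09118708 0.01597632] 0.013363138318652693 [-1.9477712  -0.52510581  5.84898052] [0.01862808 0.51526214 0.0160966 ] 79.61750149726868 [ 2.24331062e-02  3.58917228e-01 -4.97619821e-01  7.09656860e-01
  4.08311323e-04  9.21608422e-03]
```

{"op": "jog_arm", "data": {"moves": [{"fingers": 1, "slide": [0, 0, -20], "angular": [0, 0, 0]}, {"fingers": 1, "slide": [0, 0, -60], "angular": [0, 0, 0]}, {"fingers": 1, "slide": [0, 0, -100], "angular": [0, 0, 0]}, {"fingers": 1, "slide": [0, 0, -140], "angular": [0, 0, 0]}, {"fingers": 1, "slide": [0, 0, -180], "angular": [0, 0, 0]}, {"fingers": 1, "slide": [0, 0, -184], "angular": [0, 0, 0]}, {"fingers": 1, "slide": [0, 0, -184], "angular": [0, 0, 0]}]}}

```text
clock: 12.55
tcp_pos: [0.4936, 0.0911, 0.2021]
orientation: [0.005, -0.007, 1.0, 0.0]
wrist_force: [0.8, -0.6, -1.5]
finger_gap: 0.0133
grip_force: 78.6
```

```bash
python3 - <<'E'
from h import *
s,p,R=st();print(s["clock"],p,s["finger_gap"],s["wrist_force"],s["ft_torque"],s["grip_force"])
plan([.526,-.395,.20],90)
E
```

```text
12.55 [0.49357997 0.0911074  0.20213012] 0.013335155773836725 [ 0.77262177 -0.60387124 -1.54250736] [-0.00157603 -0.01666151  0.02476347] 78.63104939460754
slide [ -26.  -486.5    2.2] ang [ 0.49  0.45 90.76]
```

{"op": "jog_arm", "data": {"moves": [{"fingers": 1, "slide": [-4, -40, 0], "angular": [0, 0, 7]}, {"fingers": 1, "slide": [-8, -80, 0], "angular": [0, 0, 14]}, {"fingers": 1, "slide": [-8, -120, 0], "angular": [0, 0, 21]}, {"fingers": 1, "slide": [-12, -160, 0], "angular": [0, 0, 28]}, {"fingers": 1, "slide": [-12, -200, 0], "angular": [0, 0, 35]}, {"fingers": 1, "slide": [-16, -240, 0], "angular": [0, 0, 42]}, {"fingers": 1, "slide": [-16, -280, 0], "angular": [0, 0, 49]}, {"fingers": 1, "slide": [-20, -320, 0], "angular": [0, 0, 56]}, {"fingers": 1, "slide": [-20, -360, 0], "angular": [0, 0, 63]}, {"fingers": 1, "slide": [-24, -400, 0], "angular": [0, 0, 70]}]}}

```text
clock: 13.38
tcp_pos: [0.5189, -0.3099, 0.1959]
orientation: [-0.001, 0.571, 0.821, 0.001]
wrist_force: [1.3, 0.4, -1.1]
finger_gap: 0.0132
grip_force: 78.7
```

```bash
python3 - <<'E'
from h import *
s,p,R=st();print(s["clock"],p,s["finger_gap"],s["joint_pos"])
plan([.526,-.395,.13],90)
E
```

```text
13.3833 [ 0.51885986 -0.30994155  0.19594195] 0.013213745322931693 [-0.67204832  0.3877277   0.03925332  1.22444125  0.00170439  0.54303069]
slide [-82.4 -23.   65.7] ang [-1.000e-02 -1.600e-01  2.038e+01]
```

{"op": "jog_arm", "data": {"moves": [{"fingers": 1, "slide": [-40, -11, 0], "angular": [0, 0, 7]}, {"fingers": 1, "slide": [-70, -20, 10], "angular": [0, 0, 14]}, {"fingers": 1, "slide": [-82, -23, 40], "angular": [0, 0.6, 20.4]}, {"fingers": 1, "slide": [-82, -23, 66], "angular": [0, 1.2, 20.4]}, {"fingers": 1, "slide": [-82, -23, 66], "angular": [0, 1.2, 20.4]}, {"fingers": 1, "slide": [-82, -23, 66], "angular": [0, 1.2, 20.4]}]}}

```text
clock: 13.88
tcp_pos: [0.526, -0.3918, 0.1285]
orientation: [-0.012, 0.705, 0.709, 0.007]
wrist_force: [1.1, 0.3, -0.7]
finger_gap: 0.0136
grip_force: 78.7
```

```bash
python3 - <<'E'
from h import *
s,p,R=st();print(s["clock"],p)
plan([.526,-.395,.053],90,1.25)
E
```

```text
13.8833 [ 0.52597416 -0.3918024   0.12852707]
slide [-5.2  0.5 75.4] ang [-0.41 -0.26  0.34]
```

{"op": "jog_arm", "data": {"moves": [{"fingers": 1, "slide": [-5, 0, 35], "angular": [-0.4, 0, 0.3]}, {"fingers": 1, "slide": [-5, 0, 68], "angular": [-0.4, 0, 0.3]}, {"fingers": 1, "slide": [-5, 0, 75], "angular": [-0.4, 0, 0.3]}, {"fingers": 1, "slide": [-5, 0, 75], "angular": [-0.4, 0, 0.3]}, {"fingers": 1, "slide": [-5, 0, 75], "angular": [-0.4, 0, 0.3]}]}}

```text
clock: 14.3
tcp_pos: [0.5287, -0.3965, 0.0589]
orientation: [-0.005, 0.706, 0.708, 0.009]
wrist_force: [0.2, 0.1, -0.6]
finger_gap: 0.0137
grip_force: 78.7
```

```bash
python3 - <<'E'
from h import *
s,p,R=st();print(s["clock"],p,s["finger_gap"],s["wrist_force"])
plan([.526,-.395,.053],90,1.25)
c=read_camera("scene");t=read_camera("top")
im=np.zeros((600,800,3),np.uint8);a=crop(t["color"],390,175,100,50,8);im[:300,:]=a[:300,:800]
b=crop(c["color"],335,135,80,42,7);im[304:304+294,:560]=b[:294];cv2.imwrite("pics/c8.png",im)
for k in ("long_pin_tip","long_pin_head","lug_face_right","bore_centre"):
  for n,q in (("top",t),("scene",c)): print(n,k,[(np.round(d["point"],1),back(q,d["point"],.045).round(4),round(d["p"],2)) for d in tip_of(k,q)[:2]])
E
```

```text
14.3 [ 0.5286906  -0.39653297  0.05891933] 0.013742577608442847 [ 0.21564625  0.13290056 -0.57906652]
slide [ 1.4 -2.7  5.9] ang [0.36 0.09 0.12]
top long_pin_tip [(array([349.9, 291.8]), array([ 0.3121, -0.0249,  0.045 ]), 0.8), (array([456.4, 199.2]), array([ 0.5328, -0.2931,  0.045 ]), 0.77)]
scene long_pin_tip [(array([392.5, 234.1]), array([0.2732, 0.0312, 0.045 ]), 0.61), (array([284.3, 288.7]), array([0.3747, 0.3277, 0.045 ]), 0.54)]
top long_pin_head [(array([253.2, 286.4]), array([0.3294, 0.2104, 0.045 ]), 0.76), (array([498.7, 201.7]), array([ 0.5246, -0.3969,  0.045 ]), 0.59)]
scene long_pin_head [(array([332.2, 283.7]), array([0.299 , 0.2604, 0.045 ]), 0.79), (array([364.3, 213. ]), array([ 0.3759, -0.0138,  0.045 ]), 0.62)]
top lug_face_right [(array([447.5, 202.9]), array([ 0.5241, -0.2708,  0.045 ]), 0.68)]
scene lug_face_right [(array([357.9, 163.6]), array([ 0.5273, -0.2434,  0.045 ]), 0.64)]
top bore_centre [(array([428.5, 198.3]), array([ 0.5364, -0.2244,  0.045 ]), 0.8), (array([240.1, 182.3]), array([0.5856, 0.2416, 0.045 ]), 0.22)]
scene bore_centre [(array([354.5, 167. ]), array([ 0.5249, -0.2188,  0.045 ]), 0.92)]
```

View pics/c8.png

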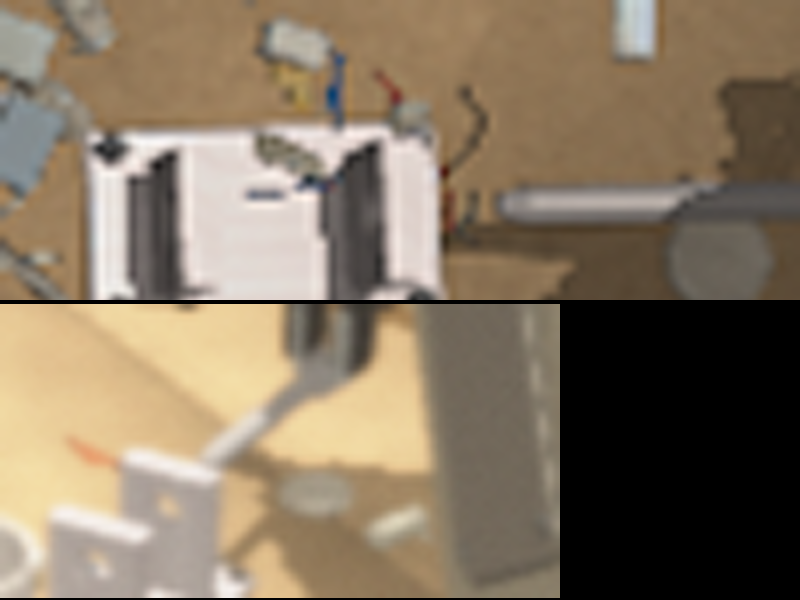

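```bash
python3 - <<'E'
from h import *
t=read_camera("top");c=read_camera("scene");s,p,R=st();print(p,s["orientation"])
A=lambda x,y:(390+(x+.5)/8-.5,175+(y+.5)/8-.5)
S=lambda x,y:(335+(x+.5)/7-.5,135+(y-304+.5)/7-.5)
for a in ((502,205),(670,203)): print(back(t,A(*a),.051).round(4))
print("base rear edge",back(t,A(88,130),.008),back(t,A(435,128),.008))
for z in (.045,.051):print("scene pin",back(c,S(238,437),z),"holes",back(c,S(170,505),z),back(c,S(100,563),z))
g=cv2.cvtColor(t["color"],cv2.COLOR_RGB2GRAY).astype(float)
for u in (456,462,468,474): 
    col=g[192:210,u];print(u,col.astype(int))
for u in (405,425,440): print("base",u,g[184:224,u].astype(int))
plan([.526,-.395,.053],90,1.25)
E
```

```text
[ 0.52799093 -0.3969016   0.05730767] [-0.00540755  0.70678967  0.70734105  0.00936774]
[ 0.5301 -0.2812  0.051 ]
[ 0.5297 -0.3327  0.051 ]
base rear edge [ 0.56009953 -0.16200566  0.008     ] [ 0.55852229 -0.27279057  0.008     ]
scene pin [ 0.53304369 -0.32038398  0.045     ] holes [ 0.5258988  -0.24667733  0.045     ] [ 0.52448644 -0.18510543  0.045     ]
scene pin [ 0.52733012 -0.30962253  0.051     ] holes [ 0.52024672 -0.23655019  0.051     ] [ 0.51884651 -0.17550818  0.051     ]
456 [120 116 114 116 118 115 116 123 147 164 115  81  74  75  73  89 118 118]
462 [113 113 113 115 114 106 102 136 153 149 112  74  72  76  76  74  74  75]
468 [116 113 111 112 115 111 110 138 158 144 109  69  76  74  74  75  76  75]
474 [108 110 111 113 113 105 105 149 145  70  71  70  84  89  97  99  95  93]
base 405 [122 122 124 128 127 126 119 148 179  98 146 203 221 192 194 195 195 198
 196 196 198 198 194 196 198 196 217 225 126  72  83  96 105 130 128 124
 124 127 128 129]
base 425 [148 141 113 116 133 125 164 206 150 117 125 152 201 231 201 168 223 217
 214 217 217 214 214 218 217 217 221 219 214 219 219 171  76 123 122 122
 123 122 121 124]
base 440 [131 135 121 112 142 140 121 116 168 224 217 216 215 213 214 212 214 216
 213 213 217 220 219 218 217 195 148 181 179 186 167  92 120 118 119 118
 115 114 114 116]
slide [ 1.8 -2.   4.3] ang [0.32 0.05 0.05]
```

In the top crop the pin lies straight along the bore line, tip at (502,205) in front of the lug. The scene inset agrees: the pin is about 5 mm high, as commanded. I'm correcting about 2.5 mm sideways and 4 mm down.

{"op": "jog_arm", "data": {"moves": [{"fingers": 1, "slide": [0, -2.5, 4.3], "angular": [0.3, 0, 0]}, {"fingers": 1, "slide": [0, -2.5, 4.3], "angular": [0.3, 0, 0]}, {"fingers": 1, "slide": [0, -2.5, 4.3], "angular": [0.3, 0, 0]}, {"fingers": 1, "slide": [0, -2.5, 4.3], "angular": [0.3, 0, 0]}, {"fingers": 1, "slide": [0, -2.5, 4.3], "angular": [0.3, 0, 0]}]}}

```text
clock: 15.32
tcp_pos: [0.5256, -0.3968, 0.0529]
orientation: [-0.007, 0.707, 0.707, 0.008]
wrist_force: [0.0, -0.4, -2.2]
finger_gap: 0.0132
grip_force: 78.7
```

```bash
python3 - <<'E'
from h import *
s,p,R=st();print(s["clock"],p,s["wrist_force"],s["ft_torque"])
plan([.5255,-.395,.053],90,1.25)
E
```

```text
15.3167 [ 0.52556176 -0.39678856  0.05287086] [ 0.01879939 -0.42885032 -2.20411834] [-8.75477435e-02 -1.31608872e-02 -3.72201810e-06]
slide [ 1.8 -0.1 -0.1] ang [0.02 0.05 0.05]
```

{"op": "jog_arm", "data": {"moves": [{"fingers": 1, "slide": [10, 0, 0], "angular": [0, 0, 0]}, {"fingers": 1, "slide": [20, 0, 0], "angular": [0, 0, 0]}, {"fingers": 1, "slide": [24, 0, 0], "angular": [0, 0, 0]}, {"fingers": 1, "slide": [28, 0, 0], "angular": [0, 0, 0]}, {"fingers": 1, "slide": [30, 0, 0], "angular": [0, 0, 0]}, {"fingers": 1, "slide": [30, 0, 0], "angular": [0, 0, 0]}]}}

```text
clock: 15.82
tcp_pos: [0.5257, -0.366, 0.0538]
orientation: [-0.007, 0.706, 0.708, 0.008]
wrist_force: [0.3, 0.3, -0.9]
finger_gap: 0.0138
grip_force: 78.7
```

{"op": "jog_arm", "data": {"moves": [{"fingers": 1, "slide": [3, 0, 0], "angular": [0, 0, 0]}, {"fingers": 1, "slide": [6, 0, 0], "angular": [0, 0, 0]}, {"fingers": 1, "slide": [8, 0, 0], "angular": [0, 0, 0]}, {"fingers": 1, "slide": [8, 0, 0], "angular": [0, 0, 0]}]}}

```text
clock: 16.15
tcp_pos: [0.5258, -0.3586, 0.0538]
orientation: [-0.007, 0.707, 0.707, 0.008]
wrist_force: [0.1, 0.9, -1.2]
finger_gap: 0.0131
grip_force: 78.7
```

```bash
python3 - <<'E'
from h import *
s,p,R=st();print(s["clock"],p,s["wrist_force"],s["ft_torque"])
plan([.5255,-.355,.053],90,1.25)
E
```

```text
16.15 [ 0.5257744  -0.35855768  0.05384747] [ 0.09882727  0.88248646 -1.22359534] [-0.03274812 -0.27959137 -0.08801636]
slide [ 3.5 -0.3  0.9] ang [0.05 0.05 0.06]
```

{"op": "jog_arm", "data": {"moves": [{"fingers": 1, "slide": [8, 0, 0.5], "angular": [0, 0, 0]}, {"fingers": 1, "slide": [16, 0, 0.5], "angular": [0, 0, 0]}, {"fingers": 1, "slide": [24, 0, 0.5], "angular": [0, 0, 0]}, {"fingers": 1, "slide": [32, 0, 0.5], "angular": [0, 0, 0]}, {"fingers": 1, "slide": [40, 0, 0.5], "angular": [0, 0, 0]}, {"fingers": 1, "slide": [40, 0, 0.5], "angular": [0, 0, 0]}]}}

```text
clock: 16.65
tcp_pos: [0.5258, -0.3164, 0.0541]
orientation: [-0.008, 0.706, 0.708, 0.008]
wrist_force: [3.0, 2.4, -3.6]
finger_gap: 0.0133
grip_force: 78.6
```

```bash
python3 - <<'E'
from h import *
s,p,R=st();print(s["clock"],p,s["wrist_force"],s["ft_torque"])
plan([.5255,-.315,.053],90,1.25)
c=read_camera("scene");t=read_camera("top")
im=np.zeros((600,800,3),np.uint8);a=crop(t["color"],400,180,80,40,10)[:300];im[:300]=a
b=crop(c["color"],330,145,50,37,8);im[304:304+296,:400]=b;cv2.imwrite("pics/c9.png",im)
E
```

```text
16.65 [ 0.52577946 -0.31637354  0.05412758] [ 3.01240113  2.41601897 -3.63101457] [ 0.3731078  -0.68886283 -0.26981387]
slide [ 1.3 -0.3  1.2] ang [ 0.04 -0.04  0.15]
```

View pics/c9.png

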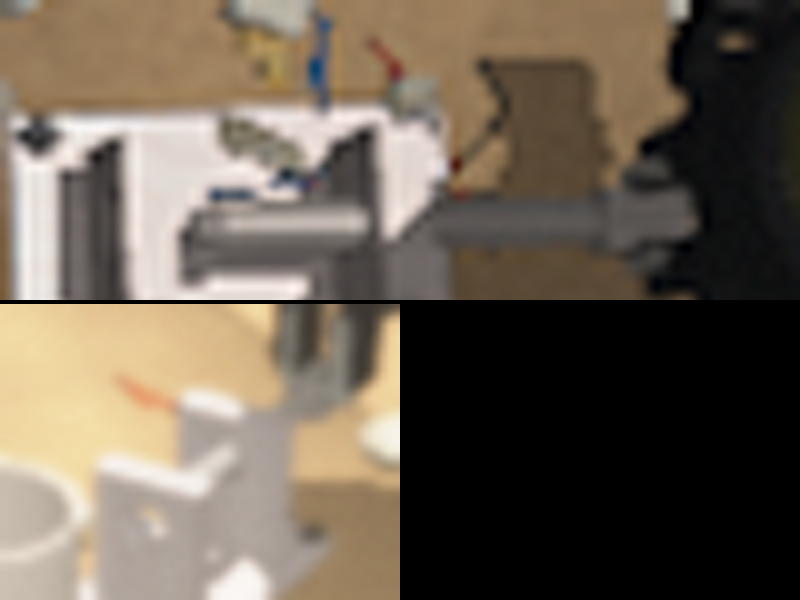

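The pin is through the first lug; its tip is at top crop (195,228), between the lugs. The small side forces say to shift about 1 mm toward +x and 1 mm down as I push on.

{"op": "jog_arm", "data": {"moves": [{"fingers": 1, "slide": [0, 0.8, 1], "angular": [0, 0, 0]}, {"fingers": 1, "slide": [4, 0.8, 1], "angular": [0, 0, 0]}, {"fingers": 1, "slide": [8, 0.8, 1], "angular": [0, 0, 0]}, {"fingers": 1, "slide": [12, 0.8, 1], "angular": [0, 0, 0]}, {"fingers": 1, "slide": [15, 0.8, 1], "angular": [0, 0, 0]}]}}

```text
clock: 17.17
tcp_pos: [0.5261, -0.3036, 0.0534]
orientation: [-0.007, 0.707, 0.707, 0.007]
wrist_force: [1.0, -0.8, -2.2]
finger_gap: 0.0134
grip_force: 78.7
```

```bash
python3 - <<'E'
from h import *
s,p,R=st();print(s["clock"],p,s["wrist_force"],s["ft_torque"])
plan([.5265,-.290,.053],90,1.25)
E
```

```text
17.1667 [ 0.5261345  -0.30357985  0.05342358] [ 1.02296053 -0.82317455 -2.17256396] [-0.24512663 -0.23696113 -0.09549907]
slide [13.6  0.4  0.7] ang [0.01 0.06 0.04]
```

{"op": "jog_arm", "data": {"moves": [{"fingers": 1, "slide": [4, 0, 0.3], "angular": [0, 0, 0]}, {"fingers": 1, "slide": [8, 0, 0.3], "angular": [0, 0, 0]}, {"fingers": 1, "slide": [12, 0, 0.3], "angular": [0, 0, 0]}, {"fingers": 1, "slide": [16, 0, 0.3], "angular": [0, 0, 0]}, {"fingers": 1, "slide": [20, 0, 0.3], "angular": [0, 0, 0]}, {"fingers": 1, "slide": [24, 0, 0.3], "angular": [0, 0, 0]}]}}

```text
clock: 17.67
tcp_pos: [0.5263, -0.2793, 0.0536]
orientation: [-0.007, 0.707, 0.707, 0.007]
wrist_force: [1.7, -1.0, -1.7]
finger_gap: 0.0133
grip_force: 78.7
```

```bash
python3 - <<'E'
from h import *
s,p,R=st();print(s["clock"],p,s["wrist_force"],s["ft_torque"])
E
```

```text
17.6667 [ 0.52627226 -0.27932488  0.05358292] [ 1.65130035 -1.03086357 -1.73439327] [-0.34016428 -0.29923822 -0.02497029]
```

{"op": "jog_arm", "data": {"moves": [{"fingers": 1, "slide": [2, 0, 0], "angular": [0, 0, 0]}, {"fingers": 1, "slide": [4, 0, 0], "angular": [0, 0, 0]}, {"fingers": 1, "slide": [6, 0, 0], "angular": [0, 0, 0]}, {"fingers": 1, "slide": [6, 0, 0], "angular": [0, 0, 0]}]}}

```text
clock: 18.0
tcp_pos: [0.5264, -0.2733, 0.0537]
orientation: [-0.007, 0.707, 0.707, 0.008]
wrist_force: [1.9, -0.4, -2.0]
finger_gap: 0.0133
grip_force: 78.7
```

{"op": "jog_arm", "data": {"moves": [{"fingers": 1, "slide": [1, 0, 0], "angular": [0, 0, 0]}, {"fingers": 1, "slide": [2, 0, 0], "angular": [0, 0, 0]}, {"fingers": 1, "slide": [2, 0, 0], "angular": [0, 0, 0]}]}}

```text
clock: 18.25
tcp_pos: [0.5264, -0.2718, 0.0538]
orientation: [-0.007, 0.707, 0.707, 0.008]
wrist_force: [2.1, -1.5, -2.6]
finger_gap: 0.0134
grip_force: 78.6
```

{"op": "jog_arm", "data": {"moves": [{"fingers": 1, "slide": [1, 0, 0], "angular": [0, 0, 0]}, {"fingers": 1, "slide": [1.5, 0, 0], "angular": [0, 0, 0]}, {"fingers": 1, "slide": [1.5, 0, 0], "angular": [0, 0, 0]}]}}

```text
clock: 18.5
tcp_pos: [0.5264, -0.2717, 0.0539]
orientation: [-0.006, 0.707, 0.707, 0.007]
wrist_force: [1.3, -5.9, -3.6]
finger_gap: 0.0136
grip_force: 78.4
```

{"op": "jog_arm", "data": {"moves": [{"fingers": 1, "slide": [1, 0, 0], "angular": [0, 0, 0]}, {"fingers": 1, "slide": [1.5, 0, 0], "angular": [0, 0, 0]}, {"fingers": 1, "slide": [1.5, 0, 0], "angular": [0, 0, 0]}]}}

```text
clock: 18.75
tcp_pos: [0.5265, -0.2717, 0.054]
orientation: [-0.005, 0.707, 0.707, 0.006]
wrist_force: [0.7, -9.2, -6.4]
finger_gap: 0.0134
grip_force: 78.3
```

{"op": "jog_arm", "data": {"moves": [{"fingers": 1, "slide": [-1.5, 0, 0], "angular": [0, 0, 0]}, {"fingers": 0.75, "slide": [-1.5, 0, 0], "angular": [0, 0, 0]}, {"fingers": 0.6, "slide": [-1.5, 0, 0], "angular": [0, 0, 0]}, {"fingers": 0.55, "slide": [-1.5, 0, 0], "angular": [0, 0, 0]}, {"fingers": 0.55, "slide": [-4, 0, -10], "angular": [0, 0, 0]}, {"fingers": 0.55, "slide": [-6, 0, -40], "angular": [0, 0, 0]}, {"fingers": 0.55, "slide": [-40, 0, -80], "angular": [0, 0, 0]}, {"fingers": 0.55, "slide": [-80, 0, -110], "angular": [0, 0, 0]}, {"fingers": 0.55, "slide": [-100, 0, -130], "angular": [0, 0, 0]}, {"fingers": 0.55, "slide": [-100, 0, -130], "angular": [0, 0, 0]}]}}

```text
clock: 19.58
tcp_pos: [0.528, -0.3778, 0.1885]
orientation: [-0.001, 0.708, 0.706, 0.007]
wrist_force: [0.5, -1.3, 0.1]
finger_gap: 0.0385
grip_force: 0.0
```

```bash
python3 - <<'E'
from h import *
s,p,R=st();print(s["clock"],p,s["wrist_force"],s["ft_torque"])
c=read_camera("scene");t=read_camera("top")
im=np.zeros((600,800,3),np.uint8);a=crop(t["color"],385,175,80,40,10)[:360];im[:360]=a
b=crop(c["color"],320,140,60,30,8);im[360:600,:480]=b;cv2.imwrite("pics/c10.png",im)
E
```

```text
19.5833 [ 0.52803168 -0.37780793  0.18848679] [ 0.47340226 -1.27832412  0.14689359] [-0.04736195 -0.07358534 -0.02097373]
```

View pics/c10.png

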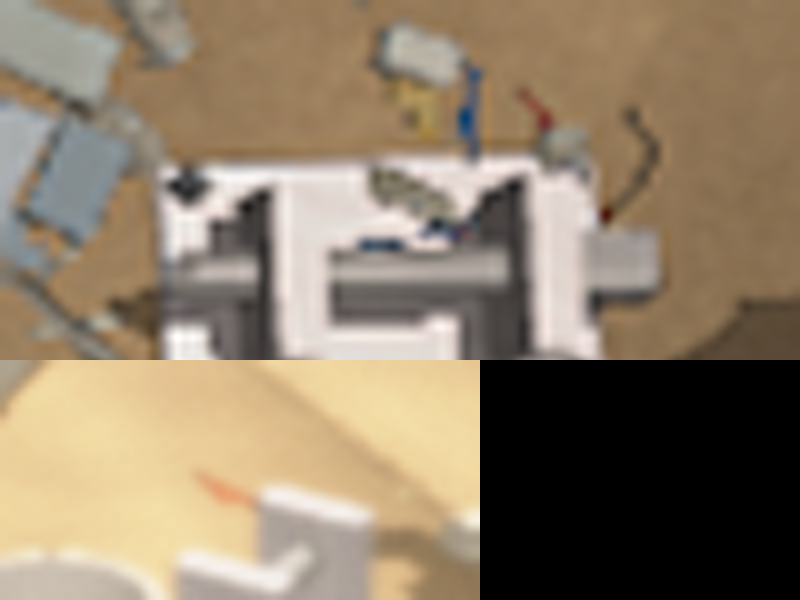

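The pin is through both lugs with its head at top crop (590–658, 262). The nose shows past the far lug at (165–250, 272), and the gripper is clear. I'll check the seating numerically, then hand in.

```bash
python3 - <<'E'
from h import *
t=read_camera("top")
y=back(t,(385+658.5/10-.5,200.9),.053)[1];print("head rear y",y,"-> face",y+.022,"lug face visible top edge",back(t,(385+592/10-.5,200.9),.064)[1])
# crop inner lug edges: lug +y face etc from fit
print("expected lug face -0.2550")
E
```

```text
head rear y -0.2758073446377831 -> face -0.2538073446377831 lug face visible top edge -0.25671977296960347
expected lug face -0.2550
```

Measured this way, the head sits against the lug to within the image error of 1–3 mm, and the contact force agrees.

```bash
python3 -c "
from workcell import *
print(hand_in())"
```

```text
the job is handed in; nothing more can be done
None
```

The long pin is threaded through both lugs from the disc end, its head up against the lug, and released. The short pin was left in its bay, I saw no contact with the mug, disc or box, and the job was handed in at about 20 s of the 69 s allowed.

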